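# Fit a filter in the camera slide and index it on the lens

### The arm

A 6-joint arm with a two-finger parallel gripper is mounted at the origin on a cart in front of the work surface, level with it; the furniture and walls round the work are solid. World frame = base frame: x ahead of the robot, y to its left, z up, the work surface at z = 0. Lengths are in mm, angles in rad, forces in N, time in s.
With the tool pointing down it reaches from about 350 to 775 mm from the base axis. Payload 7.3 kg.
Tool frame: the origin (TCP) lies at the very end of the fingers, on their centre line; the grasp point (between the pads) lies 19 mm behind it; z points along the fingers, y is the line along which they close (so a half turn about z gives the same grasp; the last joint's range is limited). The gripper opens to 92 mm and grips with 3 to 60 N. Pads are 19 mm wide; open, the fingers measure 130 mm over their backs; the gripper's body (75 mm by 190 mm) begins 47 mm behind the grasp point.
Start: joints at [0.98, 0.342, 1.524, -0, 1.275, -0.146], TCP at [225.884, 473.942, 226.741] pointing down, gripper open.
Joint ranges: [-2.53, 2.53], [-0.77, 2.02], [0.04, 2.7], [-1, 4.14], [0.28, 2.66], [-3.11, 3.11]. Speed limits (rad/s): [2.57, 2.57, 3.14, 3.14, 3.14, 3.14].

### API

Orientations are given as [roll, pitch, yaw] about the fixed x, y, z axes, in that order (R = Rz(yaw) Ry(pitch) Rx(roll)).
In Python, from plant import get_obs, vision, workorder gives the robot as it stands.
- The arm moves only by the shell command python3 -m pendant 'ROWS' [OPENING]. ROWS is a JSON object of lists of equal length, an entry for each row: "dp": the shift along the tool's x, y, z in m, a list of three; "rotation": the turn, a rotation vector about the tool's x, y, z in rad, a list of three. A call has 1 to 8 rows; each row is the pose to reach, as a shift and turn from the pose commanded when the call began, along the tool's axes at that moment; what a row does not reach only later rows make up. A row lasts 1/8 s, in which the tool goes at most 62.5 mm and 10.7 degrees, less where a joint would pass 70% of its speed; a pose out of reach is approached as far as the arm can. A call with a gripper value outside its range is refused whole. OPENING is the finger opening in m, from 0 to 0.0918, set as the call begins (- or left out, the last holds). The fingers move at their own pace and stop on an object; the grip force is fixed at half the most. Time passes only in rows, so rows that repeat a pose let the fingers close. It gives the time, the measured TCP pose, the force, the opening and the grip force at its end, in the units of the state.
- get_obs(): the state, without advancing time (a new reading comes with each control period).
- vision.capture(name): name is "side" or "top"; returns a dict with "pixels" (400x640x3 uint8, red, green, blue), "vfov" (degrees; the focal length in pixels is half the picture's height over the tangent of half this angle, whatever the lens; pixels are square), "cx", "cy" (the principal point, pixels), "pose" (4x4, takes a point from camera to world coordinates). Camera axes: x right, y up, looking along -z (the intrinsics and any distortion apply to the point x, -y, -z); pixel columns grow to the right and rows downward; lengths in mm; the calibration is good to about 2 mm. A picture is of the moment at which its call begins. There is no depth.
- workorder.close_job(): hands the job in; it is judged then, once.
The state is a dict: "time": time; "joint_positions": joint angles; "dq": joint speeds; "tau": joint torques, N m; "tool_pos": TCP position; "tcp_rot": TCP orientation; "contact_force": force on the tool from outside, world axes, zero at the start; "moment": the same for the moment, N m; "grip_width": finger opening in mm; "finger_force": force on a finger pad.
Only numpy, scipy, OpenCV 4.12 (cv2) and the standard library are available. Lean on these libraries where they do the work, as an engineer would, in place of code of your own. Each camera call takes 0.05 s, during which the arm holds its last target. There are 200 camera calls.

### The job

Take the tall filter block with the round window out of the caddy and plug it fully home, upright, in the socket of the slide while the slide is still drawn out to the left of the lens. Then take the slide's knob and push the slide along its rail to the right until you feel the ball drop into the notch, with the filter between lamp and lens; do not run past it. Finish while still holding the knob, the slide resting in the notch for the exposure, and leave the two short blocks standing in the caddy.

Things in the scene. Friction and masses are not known exactly. Their poses are not given: they have to be found in the camera images.
- filter_block: the block to fit: an aluminium plate 36 mm wide (its y), 14 mm thick (its x), 46 mm high, with a round glass window of 24 mm right through it along x, standing on a steel foot 24 x 12 mm and 14 mm high, so 60 mm high in all; 70 g. Origin: centre of the foot's underside, z up. Hold it by its two narrow edges, across y (36 mm). It may be fitted either way round
- slit_block: short block in the caddy, same foot, 36 x 14 mm and only 40 mm high in all, with a narrow dark slit; origin as above; stays in the caddy
- blank_block: short block in the caddy, same foot, 36 x 14 mm and 40 mm high in all, plain; origin as above; stays in the caddy
- caddy: grey storage block 118 x 60 x 20 mm, fixed, with three pockets 38 mm apart along its x, one block in each, in any order; the blocks' y is across it. Pockets are 16 mm deep with 0.75 mm play all round a foot, so the plates rest with their shoulders on its top. Origin: centre of its underside
- rail: fixed aluminium T-slot rail 40 x 378 x 22 mm, lying along its y (which points to the robot's left, within 0.1 rad). Origin: centre of its underside on the table
- slide: black slide, 34 mm wide (x), 200 mm long (y), 18 mm thick, that runs on top of the rail, along the rail's y only, with about 1 N of friction. It starts drawn out to the left (+y) and is pushed to the right (-y); it can travel 25 mm or more past the notch to a dead stop. Same axes as the rail. Its upper face is 40 mm above the table. Origin: on its underside, 2 mm to +x of the socket's centre
- slide_socket (a point): centre of the mouth of the slide's socket, on its upper face, 40 mm above the table: a hole 13 x 25 mm right through the 18 mm slide (0.5 mm play all round the foot, mouth chamfered 1 mm). A block is home when its shoulder lies on the upper face, its foot's underside 14 mm below this point. Same axes as the slide
- slide_knob (a point): point on the axis of the slide's upright steel knob, 62 mm above the table: 17 mm in diameter, from the slide's upper face to 32 mm above it (72 mm above the table); 78 mm to +y of the socket. Pinch it from above along the rail (the fitted block's edge is 60 mm away, so do not open the fingers much beyond 50 mm)
- slide_notch (a point): middle of the 9 mm wide notch in the steel strip along the slide's far side (+x), 31 mm above the table, 45 mm to +y of the socket's centre along the rail
- detent (a point): where the tip of the mount's sprung 12 mm steel ball presses on the strip; fixed, 31 mm above the table. The slide is in the notch when slide_notch is at this place along the rail. From 4 mm before the notch's middle the ball draws the slide in; at rest it sits within 1 mm; pushing it out again takes about 8 N, and beyond 4.5 mm the ball runs free on the strip
- lens_front (a point): centre of the camera lens's front, 64 mm above the table, the lens looking along the rail's -x to the lamp on the near side; 45 mm to -y of detent. Camera, lamp and plunger are one fixed mount, whose place along the rail varies; the camera's top is 79 mm above the table, the plunger block's 41 mm
There are look-alikes about, which are no part of the job. What is shaped like the filter_block but red is not meant.

How it is judged (in metres and radians):
On the way, in this order (a step that is already met when the one before it is completed fails the run):
1. the filter block is fully home in the slide's socket while the slide is still drawn out, well to the left of the lens (horizontal distance between filter_block and slide_socket below 0.003 m and z of filter_block in the frame of slide_socket below -0.0115 m and angle between the y axis of filter_block and the y axis of slide, either way round below 0.12 rad and angle between filter_block's own z axis and vertical below 0.08 rad and y of slide_notch in the frame of detent above 0.03 m), for 0.2 s.
2. the knob is held and the slide's notch is at the ball (y of slide_notch in the frame of detent between -0.0025 and 0.0025 m and contact force between the fingers and slide above 1.5 N), for 0.2 s.
At the end, for the whole second after the job is handed in: Fingers hold the knob (over 1.5 N); slide still, within 2.5 mm of the notch; filter block home in the socket (2.5 mm of full depth, 3 mm of centre, square to 0.12 rad, upright to 0.08 rad), not touched by the fingers; both short blocks in the caddy within 10 mm of their start (all of step 2 and linear speed of slide below 0.01 m/s and horizontal distance between filter_block and slide_socket below 0.003 m and z of filter_block in the frame of slide_socket below -0.0115 m and angle between the y axis of filter_block and the y axis of slide, either way round below 0.12 rad and angle between filter_block's own z axis and vertical below 0.08 rad and contact force between the fingers and filter_block below 0.1 N and z of each of slit_block, blank_block in the frame of caddy below 0.012 m and distance of each of slit_block, blank_block from where it was at the start of the episode below 0.01 m); the arm keeps its last pose, push and grip.
It fails at once if the slide was run more than 10 mm past the notch (y of slide_notch in the frame of detent below -0.01 m).
It fails at once if a short block was pulled out of the caddy (distance of any of slit_block, blank_block from where it was at the start of the episode above 0.015 m).
It also fails if it takes over 54 s, if anything falls off the work surface, if the arm or the gripper's body presses on something with over 40 N, if the wrist force passes 120 N, or if a joint passes its speed limit or range.

## Working session

There is one attempt and no reset: what is moved stays moved. The work goes in short steps, Python scripts to look and compute and a shell command to move; the robot and the scene stay as the last step left them, time stands still between calls to the robot, and variables do not carry over. Pictures are saved under pics/ and viewed, at most 10 in all, crops included, and the job is handed in when it is done.

```bash
mkdir -p pics; ls
python3 - <<'E'
from plant import get_obs, vision
import cv2,numpy as np
print(get_obs())
for n in("side","top"):
    c=vision.capture(n); cv2.imwrite(f"pics/{n}0.png",c["pixels"][:,:,::-1]); print({k:v for k,v in c.items() if k!="pixels"})
E
```

```text
pics
{'time': 0.0, 'joint_positions': array([ 9.80003583e-01,  3.42705285e-01,  1.52502577e+00, -2.32543962e-06,
        1.27538793e+00, -1.46001189e-01]), 'dq': array([ 0.00031851, -0.00074111,  0.00020609,  0.00032362,  0.00096834,
       -0.00152501]), 'tau': array([-4.10248185e-05, -4.31236124e+01, -2.44217938e+01,  7.16508483e-02,
        5.60653768e-02, -1.59213514e-04]), 'tool_pos': array([225.64275994, 473.58382919, 226.05095706]), 'tcp_rot': array([-3.14008224e+00, -2.19855510e-04,  2.69680161e+00]), 'contact_force': array([-0.23918941, -0.19452465, -0.15371421]), 'moment': array([ 0.00787403, -0.01516068,  0.02238585]), 'finger_force': 0.0, 'grip_width': 91.90537876834105}
{'vfov': 54.1725500847108, 'cx': 320.9104441475997, 'cy': 196.18637446183328, 'pose': array([[-9.34898561e-01,  2.98464058e-01, -1.92051778e-01,
         3.39136787e+02],
       [-3.54911105e-01, -7.83644206e-01,  5.09842982e-01,
         4.17463328e+02],
       [ 1.66954237e-03,  5.44812779e-01,  8.38556050e-01,
         7.77320533e+02],
       [ 0.00000000e+00,  0.00000000e+00,  0.00000000e+00,
         1.00000000e+00]])}
{'vfov': 47.133658104101144, 'cx': 318.3608672674739, 'cy': 195.38336337825675, 'pose': array([[-2.89021531e-02,  9.73448868e-01, -2.27072604e-01,
         3.11001473e+02],
       [-9.99581669e-01, -2.83904583e-02,  5.51983325e-03,
         8.34363450e-02],
       [-1.07341987e-03,  2.27137148e-01,  9.73862189e-01,
         8.94265260e+02],
       [ 0.00000000e+00,  0.00000000e+00,  0.00000000e+00,
         1.00000000e+00]])}
```

View pics/side0.png

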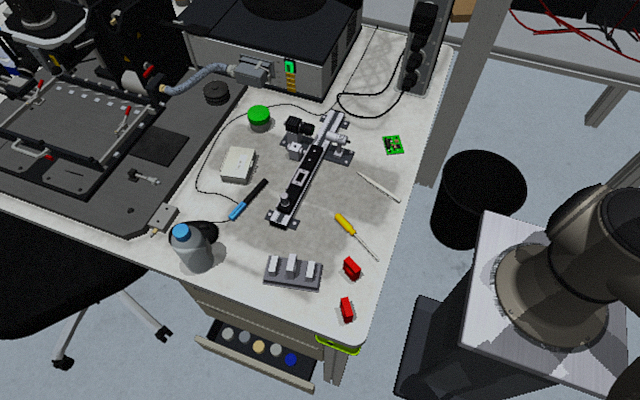

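View pics/top0.png

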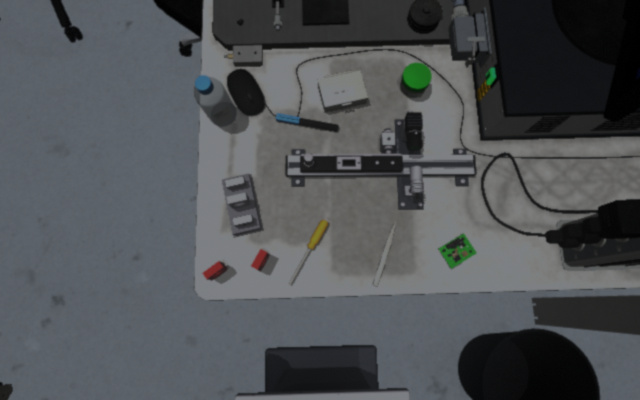

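The side view shows the caddy around (293,268), with the tallest block apparently in the middle at (291,265), and the slide running from (283,205) to (325,135). In the top view the caddy is at (240,205), the slide socket at (348,163) and the knob at (308,160). I'll enlarge these areas.

Run:
```python
import cv2,numpy as np
s=cv2.imread("pics/side0.png");t=cv2.imread("pics/top0.png")
def cr(i,x,y,w,h): return cv2.resize(i[y:y+h,x:x+w],(400,300),interpolation=cv2.INTER_CUBIC)
a=np.vstack([np.hstack([cr(s,255,240,80,60),cr(s,260,105,100,75+0)] ),np.hstack([cr(t,210,165,80,60),cr(t,280,105,160,120)])])
b=cr(s,260,160,100,75)
a=cv2.convertScaleAbs(a,alpha=1.4)
cv2.imwrite("pics/crop1.png",a)
cv2.imwrite("pics/crop2.png",cv2.convertScaleAbs(cv2.resize(s[105:235,255:365],(660,600*1)[:2] if 0 else (508,600),interpolation=cv2.INTER_CUBIC),alpha=1.3))
```

```text
(no output)
```

View pics/crop1.png

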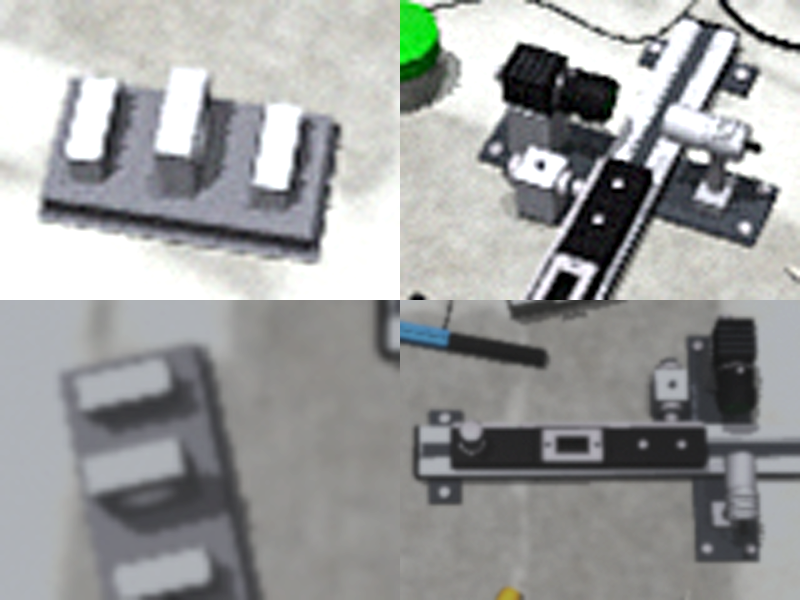

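View pics/crop2.png

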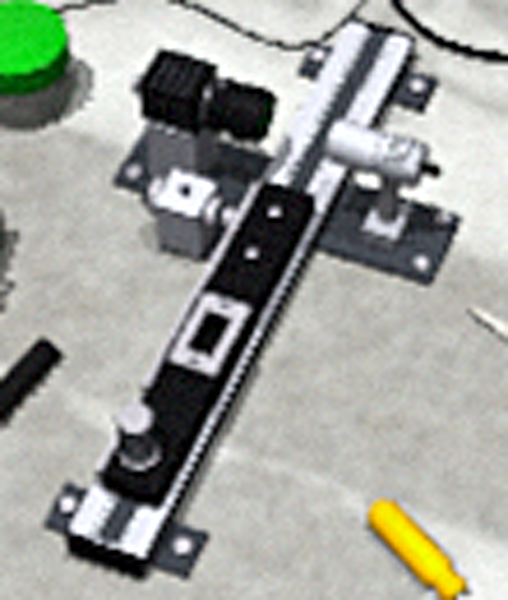

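The crops show the tall block is the middle one in the caddy, with short blocks on both sides. The socket has a white frame on the slide, and the knob is at the slide's left end. Next I'll measure positions.

```bash
cat > h.py <<'E'
import numpy as np,cv2
from plant import get_obs,vision
def cap(n,k=4):
    cs=[vision.capture(n) for _ in range(k)]; c=cs[0]
    c["img"]=np.mean([x["pixels"].astype(np.float32) for x in cs],0); return c
def ray(c,uv,z):
    f=200/np.tan(np.radians(c["vfov"]/2)); uv=np.atleast_2d(uv)
    d=np.c_[(uv[:,0]-c["cx"])/f,-(uv[:,1]-c["cy"])/f,-np.ones(len(uv))]@c["pose"][:3,:3].T
    o=c["pose"][:3,3]; return (o+d*((z-o[2])/d[:,2])[:,None])[:,:2]
def proj(c,p):
    f=200/np.tan(np.radians(c["vfov"]/2)); q=(np.atleast_2d(p)-c["pose"][:3,3])@c["pose"][:3,:3]
    return np.c_[c["cx"]-f*q[:,0]/q[:,2],c["cy"]+f*q[:,1]/q[:,2]]
def blobs(c,roi,thr=None,inv=False,amin=15,S=8):
    """blobs in gray roi x,y,w,h (upsampled): list of (area px, centroid, minAreaRect pts)"""
    x,y,w,h=roi; g=c["img"][y:y+h,x:x+w].mean(2)
    g=cv2.resize(g,None,fx=S,fy=S,interpolation=cv2.INTER_CUBIC).clip(0,255).astype(np.uint8)
    if thr is None: thr,_=cv2.threshold(g,0,255,cv2.THRESH_OTSU)
    m=((g<thr) if inv else (g>thr)).astype(np.uint8)
    out=[]
    for k in cv2.findContours(m,cv2.RETR_LIST,cv2.CHAIN_APPROX_NONE)[0]:
        a=cv2.contourArea(k)/S/S
        if a<amin: continue
        M=cv2.moments(k); o=np.array([x,y])
        fix=lambda p:(np.asarray(p)+.5)/S-.5+o
        out.append((round(a,1),fix([M["m10"]/M["m00"],M["m01"]/M["m00"]]),fix(cv2.boxPoints(cv2.minAreaRect(k)))))
    return thr,out
E
python3 - <<'E'
from h import *
np.set_printoptions(precision=2,suppress=True)
t=cap("top");s=cap("side")
def show(nm,c,roi,z,**k):
    thr,b=blobs(c,roi,**k); print(nm,"thr",thr)
    for a,ce,bx in b: 
        w=ray(c,bx,z); e=[w[1]-w[0],w[2]-w[1]]; L=[np.hypot(*v) for v in e]; i=int(L[1]>L[0])
        print("  a",a,"px",ce,"world",ray(c,ce,z)[0],"size",L[i],L[1-i],"dir",np.arctan2(e[i][1],e[i][0])%np.pi)
for z in(66,46): show(f"caddy top z{z}",t,(222,172,40,60),z,thr=165 if 0 else None)
for z in(66,46): show(f"caddy side z{z}",s,(262,248,62,42),z,thr=190)
show("socket top",t,(332,152,35,22),40)
show("socket side",s,(288,165,26,28),40)
show("knob top",t,(300,152,16,14),72)
show("knob side",s,(276,186,14,12),72)
show("slide top",t,(284,140,130,45),40,inv=True,thr=50,amin=60)
show("slide side",s,(260,110,100,120),40,inv=True,thr=60,amin=60)
for c,n in((t,"top"),(s,"side")):
  print(n,[c["img"][v,u].mean().round() for u,v in ([(240,184),(236,199),(250,210),(348,163),(340,163),(330,163)] if n=="top" else [(291,260),(291,272),(300,178),(299,172),(282,270),(288,185)])])
E
```

```text
caddy top z66 thr 89.0
  a 152.3 px [241.38 219.02] world [463.77 137.73] size 37.78756270946749 15.899388808576388 dir 1.7558090594875482
  a 981.9 px [237.19 193.67] world [511.79 145.96] size 113.4258197763962 74.90065739991694 dir 3.14088172240533
caddy top z46 thr 89.0
  a 152.3 px [241.38 219.02] world [467.46 141.05] size 38.700013454775906 16.283309022745197 dir 1.7558090594875484
  a 981.9 px [237.19 193.67] world [516.64 149.48] size 116.16469644298424 76.70927261000888 dir 3.1408817224053296
caddy side z66 thr 190
  a 24.8 px [268.85 286.7 ] world [521.54 210.14] size 33.30922646307838 9.042567517547157 dir 0.3634351982439865
  a 79.3 px [310.06 268.78] world [462.19 149.12] size 32.61964714990813 11.540509583227491 dir 1.7710422659925409
  a 78.7 px [272.77 263.33] world [534.38 164.45] size 34.32038142761063 11.812032790450266 dir 1.7889943615822743
  a 74.5 px [290.69 262.02] world [502.78 149.51] size 34.30223720097667 12.079845334565956 dir 1.7902156416719601
caddy side z46 thr 190
  a 24.8 px [268.85 286.7 ] world [526.67 204.31] size 34.24577264518581 9.296814853323
[... 1979 characters left out ...]
 60
  a 644.9 px [317.57 179.62] world [531.43 -70.78] size 287.70261875096674 87.70827953428869 dir 1.341855147056497
  a 547.8 px [300.02 131.84] world [ 625.7  -192.71] size 150.6140400910585 75.43111152429363 dir 2.211119598984025
  a 928.8 px [302.3  175.85] world [568.5  -68.16] size 366.00649194684905 44.46837925476536 dir 1.5600297352240668
  a 131.7 px [265.09 123.4 ] world [ 720.15 -187.5 ] size 79.03214550643513 29.855399092244124 dir 2.003111319377082
top [np.float32(65.0), np.float32(128.0), np.float32(85.0), np.float32(24.0), np.float32(105.0), np.float32(28.0)]
side [np.float32(187.0), np.float32(70.0), np.float32(14.0), np.float32(119.0), np.float32(110.0), np.float32(135.0)]
```

Run:
```python
from h import *
np.set_printoptions(precision=2,suppress=True)
t=cap("top");s=cap("side")
for nm,c,roi,thr in(("cad top",t,(222,172,40,60),105),):
    for a,ce,bx in blobs(c,roi,thr=thr)[1]:
        for z in(66,46): print(nm,a,ce,z,ray(c,ce,z)[0])
g=t["img"].mean(2)
# slide long edges in top: columns, subpixel transition dark->bright
for side in(-1,1):
    P=[]
    for u in list(range(316,334))+list(range(362,398)):
        col=g[:,u]; v=163
        while col[v]<62 and 150<v<180: v+=side
        P.append((u,v-side*(col[v]-62)/(col[v]-col[v-side])))
    P=np.array(P); W=ray(t,P,40 ); 
    k=cv2.fitLine(W.astype(np.float32),cv2.DIST_HUBER,0,.01,.01).ravel(); print("edge",side,k, "yaw",np.arctan2(k[1],k[0])-np.pi/2)
for c,roi,thrs in((t,(300,148,16,20),(85,100,115)),(s,(274,182,18,16),(120,150,180))):
    for th in thrs: print("knob",th,[(a,ce,ray(c,ce,72)[0]) for a,ce,bx in blobs(c,roi,thr=th)[1]])
for c,roi,thrs in((t,(378,126,20,30),(80,100,120)),(s,(284,136,22,26),(120,150))):
    for th in thrs: print("plunger",th,[(a,ce,ray(c,ce,41)[0]) for a,ce,bx in blobs(c,roi,thr=th)[1]])
```

```text
cad top 117.1 [241.71 219.21] 66 [463.39 137.14]
cad top 117.1 [241.71 219.21] 46 [467.07 140.44]
cad top 130.2 [235.73 197.53] 66 [504.52 148.58]
cad top 130.2 [235.73 197.53] 46 [509.19 152.16]
cad top 178.7 [224.06 213.53] 66 [474.94 169.67]
cad top 178.7 [224.06 213.53] 46 [478.9  173.77]
cad top 110.2 [233.91 181.15] 66 [536.03 152.36]
cad top 110.2 [233.91 181.15] 46 [541.46 156.03]
cad top 176.0 [240.54 174.79] 66 [548.   140.08]
cad top 176.0 [240.54 174.79] 46 [553.72 143.46]
edge -1 [  0.02   1.   587.4  -86.95] yaw -0.023916483
edge 1 [  0.03   1.   553.12 -87.  ] yaw -0.034638286
knob 85 [(126.0, array([309.06, 153.32]), array([584.47,  10.57]))]
knob 100 [(79.3, array([309.81, 154.36]), array([582.39,   9.2 ]))]
knob 115 [(28.9, array([307.81, 156.83]), array([577.63,  13.08]))]
knob 120 [(210.3, array([280.29, 189.17]), array([589.72,   3.06]))]
knob 150 [(87.8, array([280.6 , 192.87]), array([585.16,  11.64])), (25.1, array([279.54, 184.9 ]), array([595.87,  -6.69]))]
knob 180 []
plunger 80 [(362.1, array([386.49, 138.02]), array([ 621.93, -142.13]))]
plunger 100 [(148.7, array([388.06, 137.85]), array([ 622.18, -145.24])), (28.1, array([381.25, 127.85]), array([ 643.47, -133.09]))]
plunger 120 [(22.6, array([388.47, 138.34]), array([ 621.15, -145.98])), (108.8, array([388.16, 138.18]), array([ 621.49, -145.39]))]
plunger 120 [(19.5, array([303.31, 155.33]), array([ 589.05, -124.86])), (53.2, array([286.18, 156.14]), array([ 626.6 , -107.86])), (105.8, array([294.45, 146.57]), array([ 619.65, -142.52]))]
plunger 150 [(82.2, array([294.06, 146.33]), array([ 620.84, -142.89]))]
```

```bash
cat >> h.py <<'E'
def go(x,y,z,yaw):
    o=get_obs(); p=o["tool_pos"]; r=o["tcp_rot"]; w=r[2]; d=(np.array([x,y,z])-p)/1000
    tx=np.array([np.cos(w),np.sin(w),0]); ty=np.array([np.sin(w),-np.cos(w),0])
    print("at",p.round(2),r.round(4),"dp",[round(float(v),4) for v in(d@tx,d@ty,-d[2])],"rz",round(float(-((yaw-w+np.pi)%(2*np.pi)-np.pi)),4),"t",o["time"],"F",o["contact_force"].round(1))
E
python3 -c "from h import *;go(503.6,149.1,120,.208+np.pi)"
```

```text
at [225.91 473.96 226.75] [3.1415 0.     2.6968] dp [-0.3904, -0.1738, 0.1068] rz -0.6528 t 0.9 F [-0.1  0.7 -0.6]
```

```bash
python3 -m pendant '{"dp":[[-0.3904,-0.1738,0.1068],[-0.3904,-0.1738,0.1068],[-0.3904,-0.1738,0.1068],[-0.3904,-0.1738,0.1068],[-0.3904,-0.1738,0.1068],[-0.3904,-0.1738,0.1068],[-0.3904,-0.1738,0.1068],[-0.3904,-0.1738,0.1068]],"rotation":[[0,0,-0.6528],[0,0,-0.6528],[0,0,-0.6528],[0,0,-0.6528],[0,0,-0.6528],[0,0,-0.6528],[0,0,-0.6528],[0,0,-0.6528]]}' 0.06; python3 -c "from h import *;go(503.6,149.1,120,.208+np.pi)"
```

```text
time: 1.9
tool_pos: [505.1, 146.3, 119.0]
tcp_rot: [-3.141, -0.0, -2.937]
contact_force: [-1.2, 0.5, -0.2]
grip_width: 60.7
finger_force: 0.0
at [505.13 146.28 119.02] [-3.1413e+00 -4.0000e-04 -2.9368e+00] dp [0.0009, 0.0031, -0.001] rz -0.0032 t 1.9 F [-1.2  0.5 -0.2]
```

```bash
python3 -m pendant '{"dp":[[0,0,0.05],[0,0,0.05],[0,0,0.05]],"rotation":[[0,0,0],[0,0,0],[0,0,0]]}'; python3 -c "
from h import *;go(503.6,149.1,24,.208+np.pi)
for n in ('side','top'): cv2.imwrite(f'pics/{n}1.png',cv2.convertScaleAbs(cv2.resize(cap(n,2)['img'][...,::-1][((225,300) if n=='side' else (155,230))[0]:((225,300) if n=='side' else (155,230))[1],(245 if n=='side' else 195):(345 if n=='side' else 295)],(400,300),interpolation=cv2.INTER_CUBIC),alpha=1.4))
cv2.imwrite('pics/c1.png',np.hstack([cv2.imread('pics/side1.png'),cv2.imread('pics/top1.png')]))
go(503.6,149.1,24,.208+np.pi)"
```

```text
time: 2.28
tool_pos: [504.0, 149.5, 71.1]
tcp_rot: [3.142, 0.001, -2.933]
contact_force: [0.6, 0.2, 0.2]
grip_width: 59.8
finger_force: 0.0
at [504.03 149.47  71.09] [ 3.1416e+00  1.1000e-03 -2.9330e+00] dp [0.0005, -0.0003, 0.0471] rz 0.0006 t 2.275 F [0.6 0.2 0.2]
at [504.29 149.6   71.52] [-3.1415e+00  2.9000e-03 -2.9328e+00] dp [0.0008, -0.0003, 0.0475] rz 0.0008 t 2.475 F [-0.6 -0.1  0.2]
```

View pics/c1.png

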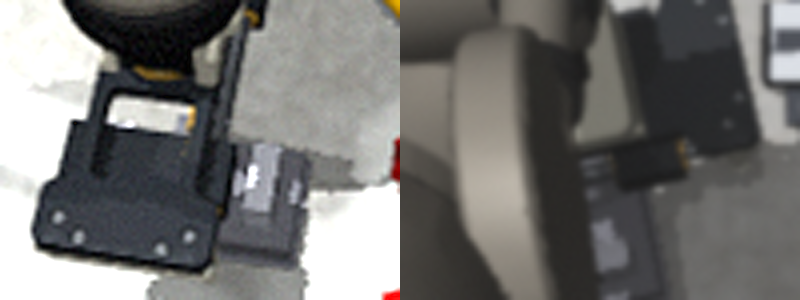

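Both cameras look down on the gripper, which hides the tall block. The caddy and one short block at about (250,180) are still visible, and the alignment looks consistent. Now descend and grip.

```bash
python3 -m pendant '{"dp":[[0.0005,-0.0003,0.025],[0.0005,-0.0003,0.047],[0.0005,-0.0003,0.047],[0.0005,-0.0003,0.047]],"rotation":[[0,0,0],[0,0,0],[0,0,0],[0,0,0]]}'; python3 -c "
from h import *;go(503.6,149.1,24,.208+np.pi)"
```

```text
time: 2.98
tool_pos: [503.8, 148.9, 24.1]
tcp_rot: [-3.142, 0.002, -2.933]
contact_force: [0.7, -0.4, 1.0]
grip_width: 59.7
finger_force: 0.0
at [503.82 148.93  24.07] [-3.1415e+00  1.8000e-03 -2.9333e+00] dp [0.0002, 0.0002, 0.0001] rz 0.0003 t 2.975 F [ 0.7 -0.4  1. ]
```

```bash
python3 -m pendant '{"dp":[[0,0,0],[0,0,0],[0,0,0],[0,0,0],[0,0,0],[0,0,0]],"rotation":[[0,0,0],[0,0,0],[0,0,0],[0,0,0],[0,0,0],[0,0,0]]}' 0.03; python3 -c "
from h import *;go(503.6,149.1,24,.208+np.pi);print(get_obs()['moment'])"
```

```text
time: 3.72
tool_pos: [503.3, 148.7, 23.3]
tcp_rot: [3.142, 0.001, -2.934]
contact_force: [-0.8, 0.3, 5.8]
grip_width: 35.8
finger_force: 30.0
at [503.31 148.72  23.29] [ 3.1415e+00  6.0000e-04 -2.9336e+00] dp [-0.0004, 0.0003, -0.0007] rz -0.0 t 3.725 F [-0.8  0.3  5.8]
[0.05739    0.15242954 0.00890083]
```

```bash
python3 -m pendant '{"dp":[[0,0,-0.015],[0,0,-0.03],[0,0,-0.07],[0,0,-0.1],[0,0,-0.1],[0,0,-0.1]],"rotation":[[0,0,0],[0,0,0],[0,0,0],[0,0,0],[0,0,0],[0,0,0]]}'; python3 -c "
from h import *;go(573.6,-64.5,110,np.pi-.029);print(get_obs()['moment'],get_obs()['grip_width'])
cs=[cap(n,2)['img'][...,::-1] for n in('side','top')]
cv2.imwrite('pics/c2.png',cv2.convertScaleAbs(np.hstack([cv2.resize(i[y:y+75,x:x+100],(400,300),interpolation=cv2.INTER_CUBIC) for i,x,y in((cs[0],245,215),(cs[1],190,155))]),alpha=1.4))"
```

```text
time: 4.47
tool_pos: [502.5, 148.6, 122.6]
tcp_rot: [3.141, -0.001, -2.934]
contact_force: [0.1, 0.5, -0.4]
grip_width: 36.0
finger_force: 30.0
at [502.46 148.6  122.6 ] [ 3.1415e+00 -9.0000e-04 -2.9336e+00] dp [-0.0256, -0.2232, 0.0126] rz 0.237 t 4.475 F [ 0.1  0.5 -0.4]
[ 0.04570058  0.05962401 -0.01761306] 35.99929098032171
```

View pics/c2.png

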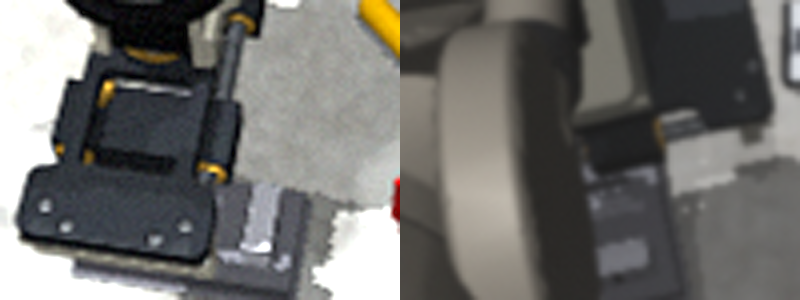

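The side view shows a short block still seated at about (260,220). The top view shows part of the block between the fingers at about (685,125). Now move over the socket.

```bash
python3 -m pendant '{"dp":[[-0.006,-0.056,0.003],[-0.0128,-0.112,0.006],[-0.019,-0.168,0.009],[-0.0256,-0.2232,0.0126],[-0.0256,-0.2232,0.0126],[-0.0256,-0.2232,0.0126],[-0.0256,-0.2232,0.0126],[-0.0256,-0.2232,0.0126]],"rotation":[[0,0,0.06],[0,0,0.12],[0,0,0.18],[0,0,0.237],[0,0,0.237],[0,0,0.237],[0,0,0.237],[0,0,0.237]]}'; python3 -c "
from h import *
go(573.6,-64.5,66,np.pi-.029);t=cap('top');s=cap('side');go(573.6,-64.5,66,np.pi-.029)
cs=[t['img'][...,::-1],s['img'][...,::-1]]
cv2.imwrite('pics/c3.png',cv2.convertScaleAbs(np.hstack([cv2.resize(i[y:y+75,x:x+75],(400,400),interpolation=cv2.INTER_CUBIC) for i,x,y in((cs[1],265,135),(cs[0],310,130))]),alpha=1.4))"
```

```text
time: 5.68
tool_pos: [574.1, -63.2, 110.4]
tcp_rot: [3.141, -0.0, 3.114]
contact_force: [0.7, 0.1, -1.1]
grip_width: 35.8
finger_force: 30.0
at [574.08 -63.23 110.45] [ 3.1414 -0.      3.1144] dp [0.0004, -0.0013, 0.0444] rz 0.0018 t 5.675 F [ 0.7  0.1 -1.1]
at [574.24 -64.35 110.37] [3.1416e+00 1.0000e-04 3.1127e+00] dp [0.0006, -0.0002, 0.0444] rz 0.0001 t 6.075 F [-0.3  0.9 -0.7]
```

View pics/c3.png

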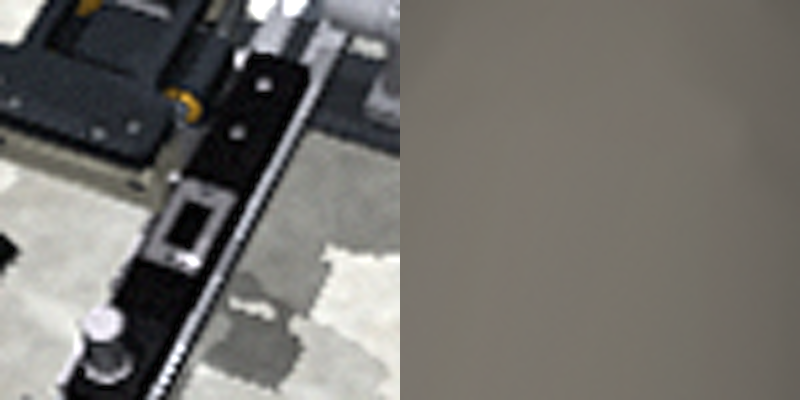

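The side view shows the empty socket at (190,220), clear below the gripper, and the slide undisturbed. The top view is blocked by the arm. Now descend, watching the force.

```bash
python3 -m pendant '{"dp":[[0.0006,-0.0002,0.03],[0.0006,-0.0002,0.049],[0.0006,-0.0002,0.049],[0.0006,-0.0002,0.049]],"rotation":[[0,0,0],[0,0,0],[0,0,0],[0,0,0]]}'; python3 -m pendant '{"dp":[[0,0,0.001],[0,0,0.002],[0,0,0.003],[0,0,0.004],[0,0,0.005],[0,0,0.005]],"rotation":[[0,0,0],[0,0,0],[0,0,0],[0,0,0],[0,0,0],[0,0,0]]}'; python3 -c "
from h import *
go(573.6,-64.5,44,np.pi-.029);print(get_obs()['moment'])"
```

```text
time: 6.58
tool_pos: [574.2, -64.8, 62.1]
tcp_rot: [-3.141, 0.001, 3.113]
contact_force: [-0.2, -0.5, -0.7]
grip_width: 35.9
finger_force: 30.0
time: 7.32
tool_pos: [573.6, -64.6, 56.2]
tcp_rot: [3.141, -0.0, 3.113]
contact_force: [0.8, 0.9, -1.3]
grip_width: 35.6
finger_force: 30.0
at [573.56 -64.57  56.18] [ 3.1414e+00 -2.0000e-04  3.1126e+00] dp [-0.0, 0.0001, 0.0122] rz 0.0 t 7.325 F [ 0.8  0.9 -1.3]
[ 0.0446197  -0.00322378 -0.01552122]
```

No contact yet at TCP 56.2. Keep going down.

```bash
python3 -m pendant '{"dp":[[0,0,0.001],[0,0,0.002],[0,0,0.003],[0,0,0.004],[0,0,0.004]],"rotation":[[0,0,0],[0,0,0],[0,0,0],[0,0,0],[0,0,0]]}'; python3 -c "
from h import *
go(573.6,-64.5,44,np.pi-.029);print(get_obs()['moment'])"
```

```text
time: 7.95
tool_pos: [573.5, -64.6, 52.2]
tcp_rot: [3.141, -0.0, 3.113]
contact_force: [-0.5, 0.4, -0.2]
grip_width: 35.8
finger_force: 30.0
at [573.55 -64.58  52.2 ] [ 3.1414e+00 -2.0000e-04  3.1125e+00] dp [-0.0001, 0.0001, 0.0082] rz -0.0001 t 7.95 F [-0.5  0.4 -0.2]
[ 0.05293699 -0.00374539 -0.02746853]
```

```bash
python3 -m pendant '{"dp":[[0,0,0.0015],[0,0,0.003],[0,0,0.0045],[0,0,0.006],[0,0,0.007],[0,0,0.007]],"rotation":[[0,0,0],[0,0,0],[0,0,0],[0,0,0],[0,0,0],[0,0,0]]}'; python3 -c "
from h import *
go(573.6,-64.5,44,np.pi-.029);print(get_obs()['moment'])"
```

```text
time: 8.7
tool_pos: [573.6, -64.6, 45.2]
tcp_rot: [3.141, -0.0, 3.113]
contact_force: [-0.6, 0.8, -1.0]
grip_width: 35.9
finger_force: 30.0
at [573.58 -64.58  45.21] [ 3.1415e+00 -1.0000e-04  3.1126e+00] dp [-0.0, 0.0001, 0.0012] rz -0.0 t 8.7 F [-0.6  0.8 -1. ]
[-0.01009458 -0.05309528 -0.05107652]
```

```bash
python3 -m pendant '{"dp":[[0,0,0.0007],[0,0,0.0014],[0,0,0.002],[0,0,0.002]],"rotation":[[0,0,0],[0,0,0],[0,0,0],[0,0,0]]}'; python3 -c "
from h import *
go(573.6,-64.5,44,np.pi-.029);print(get_obs()['moment'])"
```

```text
time: 9.2
tool_pos: [573.6, -64.6, 43.3]
tcp_rot: [3.142, 0.0, 3.113]
contact_force: [0.4, -0.3, -0.8]
grip_width: 35.7
finger_force: 30.0
at [573.64 -64.6   43.34] [3.1415e+00 1.0000e-04 3.1126e+00] dp [0.0, 0.0001, -0.0007] rz 0.0 t 9.2 F [ 0.4 -0.3 -0.8]
[-0.01386618 -0.00328299  0.01986336]
```

```bash
python3 -m pendant '{"dp":[[0,0,0.0005],[0,0,0.001],[0,0,0.001]],"rotation":[[0,0,0],[0,0,0],[0,0,0]]}'; python3 -c "
from h import *
go(573.6,-64.5,44,np.pi-.029);print(get_obs()['moment'])"
```

```text
time: 9.57
tool_pos: [573.7, -64.6, 43.3]
tcp_rot: [-3.141, 0.001, 3.113]
contact_force: [-3.0, 0.2, 7.7]
grip_width: 36.1
finger_force: 30.0
at [573.69 -64.62  43.27] [-3.1415e+00  6.0000e-04  3.1127e+00] dp [0.0001, 0.0001, -0.0007] rz 0.0001 t 9.575 F [-3.   0.2  7.7]
[ 0.11311117  0.47283247 -0.00644012]
```

Seated: the contact force is 7.7 N at the expected height. Release and lift.

```bash
python3 -m pendant '{"dp":[[0,0,0],[0,0,0],[0,0,0],[0,0,0],[0,0,-0.03],[0,0,-0.09],[0,0,-0.1],[0,0,-0.1]],"rotation":[[0,0,0],[0,0,0],[0,0,0],[0,0,0],[0,0,0],[0,0,0],[0,0,0],[0,0,0]]}' 0.06; python3 -m pendant '{"dp":[[0.06,0.06,0],[0.12,0.06,0],[0.18,0.06,0],[0.18,0.06,0],[0.18,0.06,0]],"rotation":[[0,0,0],[0,0,0],[0,0,0],[0,0,0],[0,0,0]]}' 0.045; python3 -c "
from h import *
go(576,13.3,120,np.pi-.029);t=cap('top');s=cap('side')
cs=[t['img'][...,::-1],s['img'][...,::-1]]
cv2.imwrite('pics/c4.png',cv2.convertScaleAbs(np.hstack([cv2.resize(i[y:y+75,x:x+75],(400,400),interpolation=cv2.INTER_CUBIC) for i,x,y in((cs[1],265,135),(cs[0],295,120))]),alpha=1.4))"
```

```text
time: 10.58
tool_pos: [573.8, -64.6, 142.8]
tcp_rot: [-3.141, 0.001, 3.113]
contact_force: [-0.1, 1.0, 0.3]
grip_width: 59.9
finger_force: 0.0
time: 11.2
tool_pos: [395.1, 0.6, 141.8]
tcp_rot: [3.141, -0.001, 3.112]
contact_force: [0.7, -0.9, -0.2]
grip_width: 44.7
finger_force: 0.0
at [395.13   0.6  141.81] [ 3.1414e+00 -7.0000e-04  3.1123e+00] dp [-0.1804, 0.018, 0.0218] rz -0.0003 t 11.2 F [ 0.7 -0.9 -0.2]
```

View pics/c4.png

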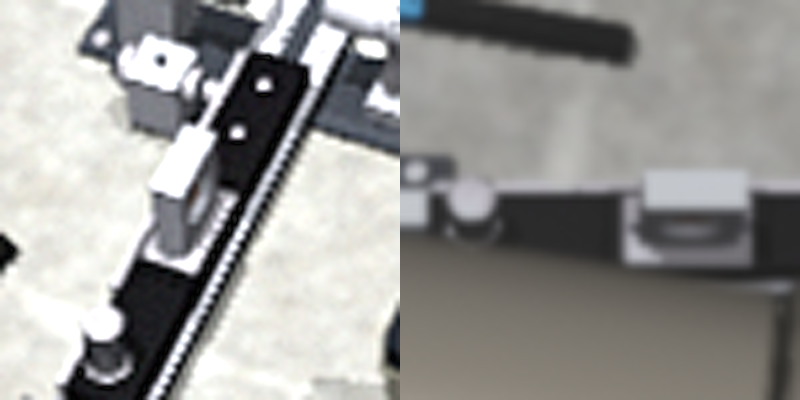

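The block stands upright with its shoulder on the socket frame, in both the side view at (185,190) and the top view at (690,215). The knob is free at (105,340) in the side view. Now go to the knob.

```bash
python3 -m pendant '{"dp":[[-0.06,0.006,0.007],[-0.12,0.012,0.014],[-0.1804,0.018,0.0218],[-0.1804,0.018,0.0218],[-0.1804,0.018,0.0218],[-0.1804,0.018,0.0218]],"rotation":[[0,0,0],[0,0,0],[0,0,0],[0,0,0],[0,0,0],[0,0,0]]}' 0.045; python3 -c "
from h import *
go(576,13.4,44,np.pi-.029)"
```

```text
time: 12.35
tool_pos: [575.4, 13.3, 121.0]
tcp_rot: [3.142, -0.0, 3.112]
contact_force: [0.4, -0.2, 0.2]
grip_width: 44.9
finger_force: 0.0
at [575.42  13.32 120.98] [ 3.1415e+00 -1.0000e-04  3.1124e+00] dp [-0.0006, 0.0001, 0.077] rz -0.0002 t 12.35 F [ 0.4 -0.2  0.2]
```

```bash
python3 -m pendant '{"dp":[[-0.0006,0,0.03],[-0.0006,0,0.055],[-0.0006,0,0.077],[-0.0006,0,0.077],[-0.0006,0,0.077]],"rotation":[[0,0,0],[0,0,0],[0,0,0],[0,0,0],[0,0,0]]}'; python3 -m pendant '{"dp":[[0,0,0],[0,0,0],[0,0,0],[0,0,0],[0,0,0],[0,0,0]],"rotation":[[0,0,0],[0,0,0],[0,0,0],[0,0,0],[0,0,0],[0,0,0]]}' 0.01; python3 -c "
from h import *
go(576-124*.029,13.4-124,44,np.pi-.029)"
```

```text
time: 12.98
tool_pos: [577.3, 13.2, 45.0]
tcp_rot: [-3.142, 0.002, 3.112]
contact_force: [0.6, -1.1, -0.0]
grip_width: 45.1
finger_force: 0.0
time: 13.72
tool_pos: [577.0, 13.3, 43.7]
tcp_rot: [3.142, 0.0, 3.113]
contact_force: [-0.7, -1.5, 4.3]
grip_width: 16.2
finger_force: 30.0
at [577.    13.34  43.74] [3.1416e+00 3.0000e-04 3.1127e+00] dp [0.001, -0.124, -0.0003] rz 0.0001 t 13.725 F [-0.7 -1.5  4.3]
```

```bash
python3 -m pendant '{"dp":[[0,-0.005,0],[0,-0.013,0],[0,-0.022,0],[0,-0.03,0],[0,-0.038,0],[0,-0.046,0],[0,-0.05,0],[0,-0.05,0]],"rotation":[[0,0,0],[0,0,0],[0,0,0],[0,0,0],[0,0,0],[0,0,0],[0,0,0],[0,0,0]]}'; python3 -m pendant '{"dp":[[0,-0.008,0],[0,-0.018,0],[0,-0.028,0],[0,-0.037,0],[0,-0.044,0],[0,-0.05,0],[0,-0.05,0],[0,-0.05,0]],"rotation":[[0,0,0],[0,0,0],[0,0,0],[0,0,0],[0,0,0],[0,0,0],[0,0,0],[0,0,0]]}'; python3 -c "
from h import *
go(576,13.4-124,44,np.pi-.029)
t=cap('top');s=cap('side')
cs=[t['img'][...,::-1],s['img'][...,::-1]]
cv2.imwrite('pics/c5.png',cv2.convertScaleAbs(np.hstack([cv2.resize(i[y:y+75,x:x+75],(400,400),interpolation=cv2.INTER_CUBIC) for i,x,y in((cs[1],275,105),(cs[0],340,110))]),alpha=1.4))"
```

```text
time: 14.72
tool_pos: [575.7, -37.9, 43.8]
tcp_rot: [-3.14, 0.001, 3.112]
contact_force: [-0.2, 0.1, 6.2]
grip_width: 16.2
finger_force: 30.0
time: 15.72
tool_pos: [574.4, -87.2, 43.7]
tcp_rot: [-3.141, 0.001, 3.113]
contact_force: [1.2, -2.6, 4.3]
grip_width: 16.0
finger_force: 30.0
at [574.4  -87.25  43.75] [-3.1407e+00  1.1000e-03  3.1125e+00] dp [-0.0023, -0.0233, -0.0003] rz -0.0001 t 15.725 F [ 1.2 -2.6  4.3]
```

View pics/c5.png

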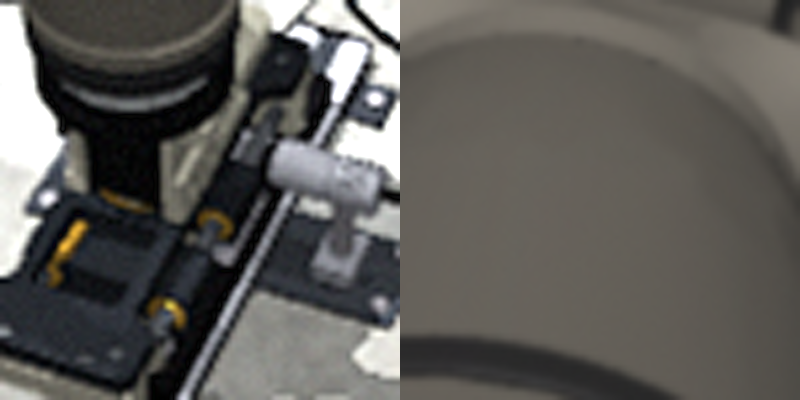

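The side view shows the gripper holding the knob clear of the lamp at (330,170), with nothing touching. Continue: a coarse 13 mm, then 1 mm steps.

```bash
python3 -m pendant '{"dp":[[0,-0.004,0],[0,-0.009,0],[0,-0.013,0],[0,-0.013,0],[0,-0.013,0]],"rotation":[[0,0,0],[0,0,0],[0,0,0],[0,0,0],[0,0,0]]}' | sed -n '2p;4p'
python3 -m pendant '{"dp":[[0,-0.001,0],[0,-0.001,0],[0,-0.001,0]],"rotation":[[0,0,0],[0,0,0],[0,0,0]]}'| sed -n '2p;4p'
python3 -m pendant '{"dp":[[0,-0.001,0],[0,-0.001,0],[0,-0.001,0]],"rotation":[[0,0,0],[0,0,0],[0,0,0]]}'| sed -n '2p;4p'
python3 -m pendant '{"dp":[[0,-0.001,0],[0,-0.001,0],[0,-0.001,0]],"rotation":[[0,0,0],[0,0,0],[0,0,0]]}'| sed -n '2p;4p'
python3 -m pendant '{"dp":[[0,-0.001,0],[0,-0.001,0],[0,-0.001,0]],"rotation":[[0,0,0],[0,0,0],[0,0,0]]}'| sed -n '2p;4p'
```

```text
tool_pos: [574.1, -99.1, 43.8]
contact_force: [2.4, -1.3, 5.1]
tool_pos: [574.0, -99.8, 43.7]
contact_force: [2.7, -0.8, 4.1]
tool_pos: [574.0, -100.8, 43.7]
contact_force: [2.1, -0.6, 6.4]
tool_pos: [574.0, -101.8, 43.7]
contact_force: [2.5, 0.8, 8.0]
tool_pos: [574.0, -102.8, 43.7]
contact_force: [2.1, 0.0, 7.5]
```

```bash
python3 -m pendant '{"dp":[[0,-0.001,0],[0,-0.001,0],[0,-0.001,0]],"rotation":[[0,0,0],[0,0,0],[0,0,0]]}'| sed -n '2p;4p'
python3 -m pendant '{"dp":[[0,-0.001,0],[0,-0.001,0],[0,-0.001,0]],"rotation":[[0,0,0],[0,0,0],[0,0,0]]}'| sed -n '2p;4p'
python3 -m pendant '{"dp":[[0,-0.001,0],[0,-0.001,0],[0,-0.001,0]],"rotation":[[0,0,0],[0,0,0],[0,0,0]]}'| sed -n '2p;4p'
python3 -m pendant '{"dp":[[0,-0.001,0],[0,-0.001,0],[0,-0.001,0]],"rotation":[[0,0,0],[0,0,0],[0,0,0]]}'| sed -n '2p;4p'
```

```text
tool_pos: [573.9, -103.8, 43.7]
contact_force: [1.7, 1.1, 8.0]
tool_pos: [573.9, -104.8, 43.7]
contact_force: [1.8, -0.3, 3.3]
tool_pos: [573.9, -105.9, 43.7]
contact_force: [2.0, -0.2, 7.0]
tool_pos: [573.8, -107.1, 43.7]
contact_force: [2.8, -0.5, 4.5]
```

```bash
python3 -m pendant '{"dp":[[0,-0.001,0],[0,-0.001,0],[0,-0.001,0]],"rotation":[[0,0,0],[0,0,0],[0,0,0]]}'| sed -n '2p;4p'
python3 -m pendant '{"dp":[[0,-0.001,0],[0,-0.001,0],[0,-0.001,0]],"rotation":[[0,0,0],[0,0,0],[0,0,0]]}'| sed -n '2p;4p'
```

```text
tool_pos: [573.8, -108.6, 43.7]
contact_force: [2.4, -2.0, 4.0]
tool_pos: [573.8, -109.5, 43.7]
contact_force: [2.0, -1.8, 5.7]
```

```bash
python3 -m pendant '{"dp":[[0,-0.001,0],[0,-0.001,0],[0,-0.001,0]],"rotation":[[0,0,0],[0,0,0],[0,0,0]]}'| sed -n '2p;4p'
python3 -m pendant '{"dp":[[0,-0.0007,0],[0,-0.0007,0],[0,-0.0007,0]],"rotation":[[0,0,0],[0,0,0],[0,0,0]]}'| sed -n '2p;4p'
```

```text
tool_pos: [573.8, -110.1, 43.7]
contact_force: [3.5, -0.7, 5.2]
tool_pos: [573.8, -110.6, 43.7]
contact_force: [2.9, -0.3, 6.1]
```

```bash
python3 -m pendant '{"dp":[[0,-0.0008,0],[0,-0.0008,0],[0,-0.0008,0]],"rotation":[[0,0,0],[0,0,0],[0,0,0]]}'| sed -n '2p;4p'
python3 -m pendant '{"dp":[[0,-0.0008,0],[0,-0.0008,0],[0,-0.0008,0]],"rotation":[[0,0,0],[0,0,0],[0,0,0]]}'| sed -n '2p;4p'
```

```text
tool_pos: [573.8, -111.3, 43.7]
contact_force: [3.1, 0.5, 5.4]
tool_pos: [573.8, -111.9, 43.7]
contact_force: [4.2, 1.5, 6.2]
```

The force signature fits the notch. The slide was drawn in between y = -107 and -109.5, and resistance has risen since about -111. Back off about 1 mm to the centre.

```bash
python3 -m pendant '{"dp":[[0,0.001,0],[0,0.001,0],[0,0.001,0]],"rotation":[[0,0,0],[0,0,0],[0,0,0]]}'| sed -n '2p;4p'
python3 -m pendant '{"dp":[[0,0.0006,0],[0,0.0006,0],[0,0.0006,0],[0,0.0006,0]],"rotation":[[0,0,0],[0,0,0],[0,0,0],[0,0,0]]}'
python3 -c "
from h import *
s=cap('side',6);t=cap('top',2)
i=s['img'][...,::-1]
cv2.imwrite('pics/c6.png',cv2.convertScaleAbs(cv2.resize(i[105:180,275:375],(800,600),interpolation=cv2.INTER_CUBIC),alpha=1.4))
go(574,-111,44,np.pi-.029)"
```

```text
tool_pos: [573.8, -111.2, 43.7]
contact_force: [3.1, -0.4, 6.0]
time: 22.88
tool_pos: [573.8, -110.8, 43.7]
tcp_rot: [3.141, 0.001, 3.113]
contact_force: [2.4, 0.0, 5.8]
grip_width: 16.1
finger_force: 30.0
at [ 573.78 -110.75   43.73] [3.1410e+00 1.2000e-03 3.1127e+00] dp [-0.0002, -0.0002, -0.0003] rz 0.0001 t 23.275 F [ 2.9 -0.3  5.2]
```

View pics/c6.png

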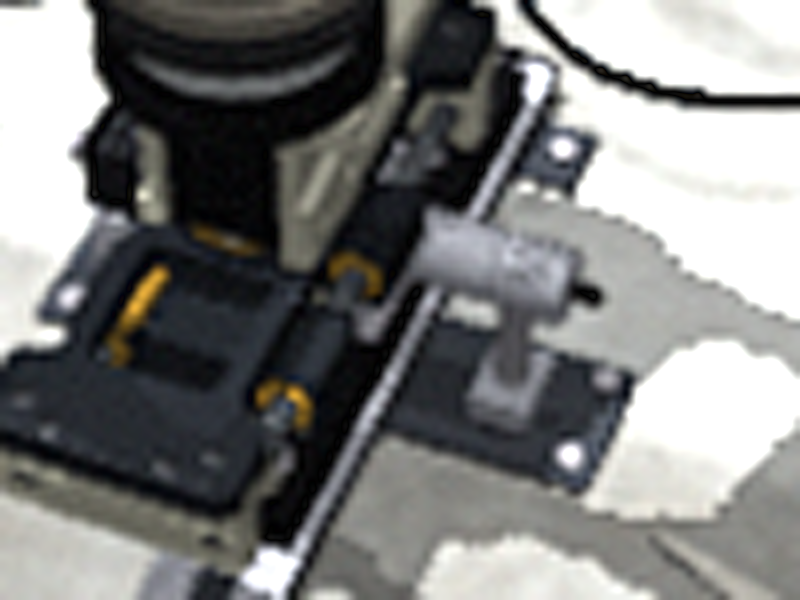

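The side view shows the gripper holding the knob at about (280,400), with the slide next to the lamp. The block itself is hidden behind the finger and lamp. Position and force both match the notch centre, so I'm handing in.

```bash
python3 -c "
from plant import workorder
print(workorder.close_job())"
```

```text
the job is handed in; nothing more can be done
None
```

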